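# Empty the clay skip

### The arm

A 7-joint arm with a two-finger parallel gripper is mounted at the origin on a cart in front of the work surface, level with it; the furniture and walls round the work are solid. World frame = base frame: x ahead of the robot, y to its left, z up, the work surface at z = 0. Lengths are in m, angles in rad, forces in N, time in s.
With the tool pointing down it reaches from about 0.4 to 0.85 m from the base axis. Payload 10.4 kg.
Tool frame: the origin (TCP) lies between the finger pads; the fingertips stand 8 mm ahead of it and the grasp point (between the pads) lies 11 mm behind it; z points along the fingers, x is the direction in which the jaws open and shut, and the axes are right-handed (so a half turn about z gives the same grasp; the last joint's range is limited). The gripper opens to 87 mm and grips with 3 to 60 N. Pads are 19 mm wide; open, the fingers measure 117 mm over their backs; the gripper's body (75 mm by 190 mm) begins 51 mm behind the grasp point.
Start: joints at [1.236, 0.332, -0.065, 1.46, 0.022, 1.35, -0.088], TCP at [0.192, -0.595, 0.231] pointing down, gripper open.
Joint ranges: [-2.6, 2.6], [-0.5, 2.12], [-1.47, 1.34], [0.16, 2.42], [-1.27, 4.41], [0.06, 2.06], [-2.6, 2.6]. Speed limits (rad/s): [2.22, 2.22, 2.79, 2.79, 3.14, 3.14, 3.14].

### API

Orientations are given as a unit quaternion [x, y, z, w].
In Python, from bench import r, viewer gives the robot as it stands.
- The arm moves only by the tool apply_moves, never from a script. Its argument "increments" is a list of rows, each an object with "grip": the closure in counts, from 0 (fully open) to 255 (shut); "xyz": the shift along the tool's x, y, z in mm, a list of three; "rotation": the turn, a rotation vector about the tool's x, y, z in degrees, a list of three. A call has 1 to 5 rows; each row is the pose to reach, as a shift and turn from the pose measured when the call began, along the tool's axes at that moment; what a row does not reach only later rows make up. A row lasts 1/8 s, in which the tool goes at most 62.5 mm and 10.7 degrees, less where a joint would pass 70% of its speed; a pose out of reach is approached as far as the arm can. A call with a gripper value outside its range is refused whole. The fingers move at their own pace and stop on an object; "squeeze" is the grip in N (left out, the last holds). Time passes only in rows, so rows that repeat a pose let the fingers close. It gives the time, the measured TCP pose, the force and the opening at its end, in the units of the state.
- r.read_state(): the state, without advancing time (a new reading comes with each control period).
- viewer.camera(name): name is "scene" or "top"; returns a dict with "img" (420x560x3 uint8, blue, green, red), "range_z" (420x560 float32, m along the optical axis (not along the pixel's ray), 0 where there is no reading), "vertical_fov" (degrees; the focal length in pixels is half the picture's height over the tangent of half this angle, whatever the lens; pixels are square), "cx", "cy" (the principal point, pixels), "rvec" (rotation vector, rad) and "tvec" (3), from world to camera coordinates, as OpenCV has them. Camera axes: x right, y down, z forward; pixel columns grow to the right and rows downward; lengths in m; the calibration is good to about 2 mm. A picture is of the moment at which its call begins.
- r.close_job(): hands the job in, once; it reports no verdict.
The state is a dict: "time": time; "joint_positions": joint angles; "joint_vel": joint speeds; "joint_torque": joint torques, N m; "ee_pos": TCP position; "eef_rot": TCP orientation; "ft_force": force on the tool from outside, world axes, zero at the start; "torque": the same for the moment, N m; "width": finger opening in m.
Only numpy, scipy, OpenCV 4.12 (cv2) and the standard library are available. Lean on these libraries where they do the work, as an engineer would, in place of code of your own. Each camera call takes 0.05 s, during which the arm holds its last target.

### The job

Push the blue tipping skip that holds the two clay scraps over past its balance point, all the way, so that the scraps drop into the catch tray below it, then ease it gently back upright onto its rest without letting it slam. Leave the yellow skip with the wooden plugs alone.

Things in the scene. Friction and masses are not known exactly. Their poses are not given: they have to be found in the camera images.
- clay_stand: Fixed steel stand of the BLUE skip. Origin: on the table top straight below the hinge; z up, x = horizontal direction in which the skip tips (away from the robot), y along the hinge. Hinge axis 95 mm above the origin. Grey catch tray, part of the stand: inside x -32 to 112, y -40 to 40, floor 9 and rim 32 mm above the table. A like stand with a YELLOW skip is beside it, 150 mm or more off.
- clay_skip (a joint): Tip angle of the blue sheet-metal skip (74 mm wide, 0.45 kg): 0 = upright on its rest, as at the start; 1.65 rad = fully tipped to +x, on its stop. Its weight holds it upright (about 2 N at the bar starts it); past its balance point at about 0.9 it falls over and stays tipped. Brought back past that point it falls onto its rest and slams unless held back. Hinge nearly free.
- clay_bar (a point): Middle of the blue skip's black handle bar: 12 mm diameter, along the hinge, 70 mm long between two end arms; fingers may reach down either side of it from above. It is fixed to the skip and circles the hinge at 105 mm radius: 74 mm behind (-x) and 74 mm above the hinge when upright, over the top, to 80 mm in front and 68 mm above it when fully tipped.
- twist_center (a point): Centre of the folded strip of clay, brown, 19 x 51 x 14 mm, about 30 g, lying in the blue skip.
- offcut_center (a point): Centre of the small clay offcut, brown, 22 x 16 x 8 mm, about 15 g, lying in the blue skip.
- plug_skip (a joint): Tip angle of the yellow skip, same values; starts at 0 and is to stay there.
Mind the look-alikes: they are no part of the job. Leave any pink look-alike of the part that bears twist_center alone.

How it is judged:
By the outcome, as a careful person would: the job done as asked, in the order asked, and still so for the second after the job is handed in, with the robot touching nothing.
It also fails if it takes over 42 s, if anything falls off the work surface, if the arm or the gripper's body presses on something with over 40 N, if the wrist force passes 120 N, or if a joint passes its speed limit or range.

## Working session

There is one attempt and no reset: what is moved stays moved. The work goes in short steps, Python scripts to look and compute and a tool call to move; the robot and the scene stay as the last step left them, time stands still between calls to the robot, and variables do not carry over. Pictures are saved under pics/ and viewed, and the job is handed in when it is done.

Besides the shell and the picture viewer there is one more tool, called as name([rows], argument=value, ...), one row to a line, values as JSON. apply_moves: Moves the arm, as the interface text tells. Its arguments: {"type":"object","properties":{"increments":{"type":"array","items":{"type":"object","properties":{"grip":{"type":"number"},"xyz":{"type":"array","items":{"type":"number"}},"rotation":{"type":"array","items":{"type":"number"}}}}},"squeeze":{"type":"number"}},"required":["increments"]}

```bash
mkdir -p pics; ls; cat > h.py <<'E'
import numpy as np, cv2
from bench import r, viewer
from scipy.spatial.transform import Rotation as R
def cam(n):
    c=viewer.camera(n); np.savez('/tmp/'+n+'.npz',**{k:np.asarray(v) for k,v in c.items()}); return c
def w(c,u,v,z=None):
    f=210/np.tan(np.radians(float(c['vertical_fov']))/2)
    d=float(c['range_z'][int(v),int(u)]) if z is None else z
    p=np.array([(u-c['cx'])/f*d,(v-c['cy'])/f*d,d])
    Rm=R.from_rotvec(np.ravel(c['rvec'])).as_matrix()
    return Rm.T@(p-np.ravel(c['tvec']))
def cloud(c):
    f=210/np.tan(np.radians(float(c['vertical_fov']))/2)
    v,u=np.mgrid[:420,:560]; d=c['range_z']
    p=np.stack([(u-c['cx'])/f*d,(v-c['cy'])/f*d,d],-1)
    Rm=R.from_rotvec(np.ravel(c['rvec'])).as_matrix()
    return (p-np.ravel(c['tvec']))@Rm
E
python3 - <<'E'
from h import *
for n in ('scene','top'):
    c=cam(n); cv2.imwrite(f'pics/{n}0.png',c['img']); print(n,c['vertical_fov'],c['cx'],c['cy'],c['rvec'],c['tvec'])
print(r.read_state())
E
```

```text
pics
scene 57.501057448361195 277.6337300725404 209.96984150725987 [ 2.10490672 -1.30465206  0.48810942] [-0.0110832   0.46556926  0.59231125]
top 44.2488242360644 283.66501240931746 198.76783240619145 [ 2.13019833 -2.13832198  0.14889589] [0.22146399 0.47376564 0.88842071]
{'time': 0.1, 'joint_positions': array([ 1.23635883,  0.33282015, -0.06470231,  1.46084169,  0.02161497,
        1.34991834, -0.08852868]), 'joint_vel': array([-0.00031654, -0.00146755, -0.00095469, -0.00254097,  0.00060402,
        0.0012243 , -0.00027971]), 'joint_torque': array([ 4.87048055e-04, -6.24542499e+01,  2.36911996e-02, -3.90719926e+01,
       -6.16236334e-02,  3.66373127e-02,  1.03878431e-04]), 'ee_pos': array([ 0.19164518, -0.59453895,  0.22983382]), 'eef_rot': array([ 8.08332659e-01, -5.88725653e-01, -5.42435708e-04, -3.50392020e-04]), 'ft_force': array([-0.07310663,  0.59697718, -0.93841572]), 'torque': array([ 0.00788669,  0.04660736, -0.01049376]), 'width': 0.08700076912380704}
```

View pics/scene0.png

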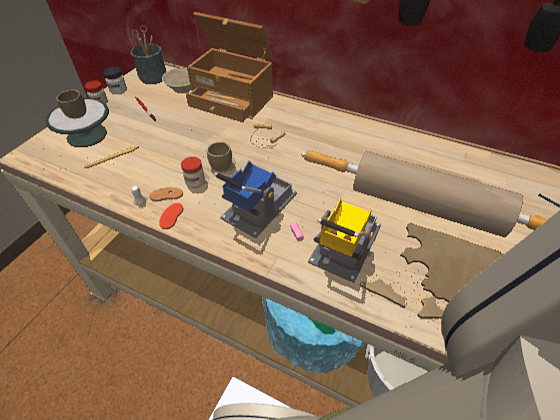

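View pics/top0.png

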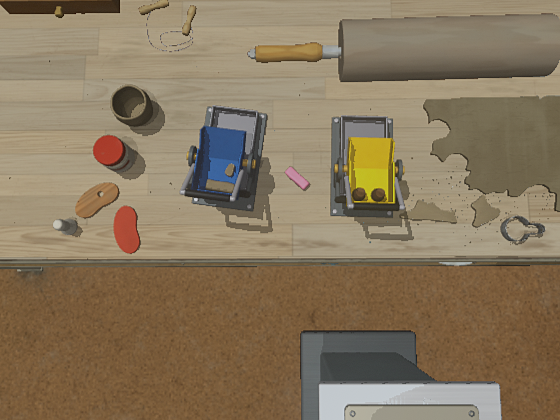

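Top view: the blue skip is at about (225,165) with the two brown scraps in it, and its handle arms are at (188,180) and (257,185). The yellow skip is at (368,170), and the pink decoy lies loose at (297,178). I'll enlarge the blue one.

```bash
python3 - <<'E'
from h import *
c=np.load('/tmp/top.npz'); im=c['img'][90:240,160:290]
cv2.imwrite('pics/t1.png',cv2.resize(im,None,fx=5,fy=4*1,interpolation=cv2.INTER_CUBIC) if 0 else cv2.resize(im,None,fx=4,fy=4,interpolation=cv2.INTER_CUBIC))
s=np.load('/tmp/scene.npz'); im=s['img'][150:250,205:315]
cv2.imwrite('pics/s1.png',cv2.resize(im,None,fx=5,fy=5,interpolation=cv2.INTER_CUBIC))
for n,cc in (('top',c),('scene',s)):
  P=cloud(cc)
  m=(P[...,0]>.35)&(P[...,0]<.8)&(abs(P[...,1]-.15)<.3)&(P[...,2]>.155)&(P[...,2]<.185)&(cc['range_z']>0)
  v,u=np.nonzero(m)
  for a in list(zip(u,v))[::max(1,len(u)//50)]: print(n,a,P[a[1],a[0]].round(3),cc['img'][a[1],a[0]])
E
```

```text
top (np.int64(187), np.int64(180)) [0.487 0.37  0.156] [125 123 126]
top (np.int64(185), np.int64(185)) [0.478 0.372 0.163] [119 118 120]
top (np.int64(185), np.int64(188)) [0.472 0.371 0.168] [80 79 82]
top (np.int64(236), np.int64(189)) [0.472 0.292 0.16 ] [129 127 129]
top (np.int64(198), np.int64(190)) [0.468 0.349 0.173] [101  68  54]
top (np.int64(190), np.int64(191)) [0.466 0.361 0.176] [53 57 60]
top (np.int64(234), np.int64(191)) [0.468 0.295 0.163] [143 139 141]
top (np.int64(194), np.int64(192)) [0.464 0.355 0.175] [62 65 67]
top (np.int64(213), np.int64(192)) [0.465 0.326 0.171] [100  67  50]
top (np.int64(190), np.int64(193)) [0.463 0.361 0.176] [67 70 70]
top (np.int64(209), np.int64(193)) [0.463 0.332 0.174] [42 47 51]
top (np.int64(182), np.int64(194)) [0.463 0.375 0.168] [ 97 100 103]
top (np.int64(201), np.int64(194)) [0.461 0.344 0.177] [72 72 73]
top (np.int64(220), np.int64(194)) [0.462 0.315 0.173] [36 40 44]
top (np.int64(188), np.int64(195)) [0.46  0.365 0.173] [36 39 44]
top (np.int64(207), np.int64(195)) [0.459 0.335 0.178] [67 68 69]
top (np.int64(226), np.
[... 5446 characters left out ...]
176 228]
scene (np.int64(345), np.int64(230)) [0.438 0.059 0.171] [65 65 68]
scene (np.int64(353), np.int64(230)) [0.444 0.045 0.172] [ 18 176 225]
scene (np.int64(347), np.int64(231)) [0.438 0.055 0.17 ] [60 59 66]
scene (np.int64(343), np.int64(232)) [0.436 0.062 0.165] [30 62 76]
scene (np.int64(351), np.int64(232)) [0.437 0.047 0.173] [65 67 73]
scene (np.int64(346), np.int64(233)) [0.436 0.056 0.165] [35 27 34]
scene (np.int64(354), np.int64(233)) [0.439 0.041 0.171] [138 123 128]
scene (np.int64(350), np.int64(234)) [0.435 0.048 0.168] [35 37 41]
scene (np.int64(358), np.int64(234)) [0.441 0.034 0.17 ] [155 145 150]
scene (np.int64(356), np.int64(235)) [0.437 0.036 0.169] [190 172 181]
```

View pics/t1.png

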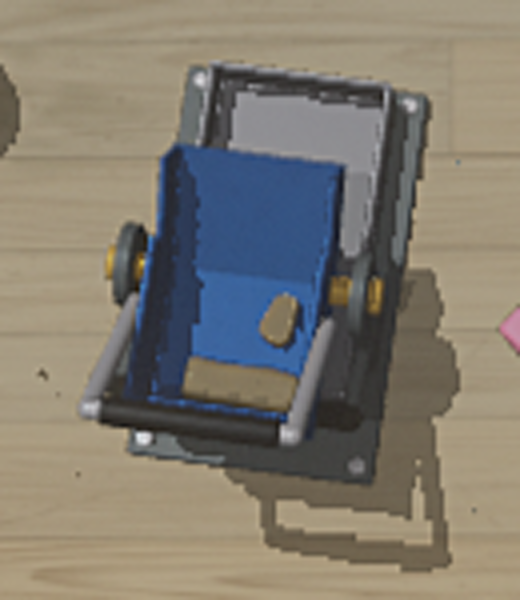

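View pics/s1.png

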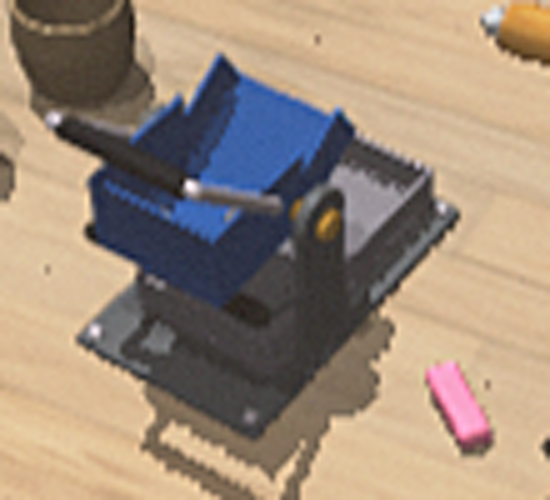

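```bash
python3 - <<'E'
from h import *
c=np.load('/tmp/top.npz'); s=np.load('/tmp/scene.npz')
for n,cc in (('top',c),('scene',s)):
  P=cloud(cc); im=cc['img'].astype(int)
  m=(P[...,0]>.44)&(P[...,0]<.48)&(P[...,1]>.297)&(P[...,1]<.366)&(P[...,2]>.162)&(P[...,2]<.18)&(im.max(-1)<75)&(im.max(-1)-im.min(-1)<18)
  Q=P[m]; q=Q.mean(0); U,S,V=np.linalg.svd(Q-q,full_matrices=False)
  print(n,len(Q),q.round(4),V[0].round(3),S, Q.min(0).round(3),Q.max(0).round(3), np.degrees(np.arctan2(V[0][0],V[0][1])))
# base plate / post yaw: tray rim at z~.032 from top
P=cloud(c)
# stand-frame profile with guessed yaw
a=np.radians(-9.5); ex=np.array([np.cos(a),np.sin(a)]); ey=np.array([-ex[1],ex[0]])
bar=np.array([.457,.3315]); o=bar+.074*ex; print('hinge',o)
X=(P[...,:2]-o)@ex; Y=(P[...,:2]-o)@ey; Z=P[...,2]
im=c['img'].astype(int)
blue=(im[...,0]-im[...,2]>30)&(abs(X)<.15)&(abs(Y)<.08)
for x0 in np.arange(-.1,.12,.01):
  m=blue&(X>x0)&(X<x0+.01)
  if m.sum()>3: print(round(x0,3),m.sum(),Z[m].min().round(3),np.median(Z[m]).round(3),Z[m].max().round(3),Y[m].min().round(3),Y[m].max().round(3))
m=(abs(X)<.16)&(abs(Y)<.1)&(Z>.026)&(Z<.036)&~blue
print('rim X',np.percentile(X[m],[1,99]),'Y',np.percentile(Y[m],[1,99]))
E
```

```text
top 290 [0.4594 0.3333 0.174 ] [-0.147 -0.989 -0.011] [0.32405816 0.05506097 0.02985626] [0.451 0.301 0.168] [0.47  0.366 0.179] -171.52284687370909
scene 129 [0.4571 0.3312 0.1707] [-0.12  -0.993 -0.005] [0.20658445 0.03577443 0.01882394] [0.45  0.301 0.164] [0.465 0.365 0.175] -173.115957620973
hinge [0.52998513 0.31928648]
-0.07 15 0.17 0.173 0.176 -0.027 0.02
-0.06 44 0.086 0.127 0.13 -0.025 0.041
-0.05 25 0.081 0.084 0.143 -0.031 0.041
-0.04 72 0.08 0.084 0.143 -0.031 0.042
-0.03 213 0.081 0.084 0.133 -0.031 0.043
-0.02 175 0.08 0.084 0.13 -0.03 0.043
-0.01 183 0.079 0.084 0.131 -0.03 0.044
-0.0 222 0.08 0.084 0.129 -0.03 0.044
0.01 244 0.083 0.088 0.124 -0.029 0.044
0.02 261 0.088 0.094 0.125 -0.029 0.043
0.03 273 0.092 0.099 0.131 -0.029 0.044
0.04 256 0.099 0.105 0.133 -0.028 0.044
0.05 117 0.103 0.109 0.117 -0.028 0.044
rim X [-0.02992725  0.11931931] Y [-0.0459282   0.05289823]
```

```bash
python3 - <<'E'
from h import *
c=np.load('/tmp/top.npz')
B=[w(c,*p) for p in [(210,108.75),(262.5,115.75),(196.25,199.5),(248.75,206.25)]]
print(np.round(B,4)); B=np.array(B)
d=B[0]-B[2]+B[1]-B[3]; e=B[0]-B[1]+B[2]-B[3]
print(np.degrees(np.arctan2(d[1],d[0])),np.degrees(np.arctan2(-e[0],e[1])),B.mean(0))
for p in [(182.5,192),(232.5,198.5)]: print(w(c,*p).round(4), )
E
```

```text
[[0.6528 0.3598 0.0115]
 [0.6385 0.2598 0.0104]
 [0.478  0.3816 0.0129]
 [0.4655 0.2847 0.0092]]
-7.651276912730318 -7.746089116524036 [0.5586943  0.3214701  0.01100126]
[0.465  0.3732 0.173 ]
[0.4542 0.2959 0.1749]
```

```bash
cat >> h.py <<'E'
YAW=np.radians(-7.7)
ex=np.array([np.cos(YAW),np.sin(YAW),0]); ey=np.array([-ex[1],ex[0],0])
H=np.array([.5318,.3247,.095])
RT=R.from_matrix(np.column_stack([ex,-ey,[0,0,-1]]))
def bar(th,rad=.105):
    p=np.radians(135)-th
    return H+rad*(np.cos(p)*ex+np.sin(p)*np.array([0,0,1]))
def tcp(th,rad=.105,dz=-.008): return bar(th,rad)+[0,0,dz]
def rows(ps,rots=None):
    s=r.read_state(); p0=np.array(s['ee_pos']); R0=R.from_quat(s['eef_rot'])
    print('t',s['time'],'p',p0.round(4),'F',np.round(s['ft_force'],2),'w',round(s['width'],4))
    for i,p in enumerate(ps):
        Q=(R0.inv()*(RT if rots is None else rots[i])).as_rotvec(degrees=True)
        print('xyz',np.round(R0.inv().apply(np.array(p)-p0)*1000,1).tolist(),'rot',np.round(Q,1).tolist())
def th_of(p,dz=-.008):
    d=np.array(p)-[0,0,dz]-H; return np.radians(135)-np.arctan2(d[2],d@ex), np.hypot(d[2],d@ex)
E
cat > path.py <<'E'
from h import *
from scipy.spatial.transform import Slerp
import sys
s=r.read_state(); p0=np.array(s['ee_pos'])
W=np.array([[float(x) for x in a.split(',')] for a in sys.argv[1:]])
W=np.vstack([p0,W]); L=np.r_[0,np.cumsum(np.linalg.norm(np.diff(W,axis=0),axis=1))]
R0=R.from_quat(s['eef_rot']); ang=np.degrees((R0.inv()*RT).magnitude())
ps=[];rs=[]
for i in range(1,6):
    l=min(L[-1],.058*i); ps.append([np.interp(l,L,W[:,k]) for k in range(3)])
    f=min(1,10*i/max(ang,1e-6)); rs.append(Slerp([0,1],R.concatenate([R0,RT]))([f])[0])
rows(ps,rs)
E
python3 path.py .42,-.35,.3 .53,0,.3 .4585,.3346,.30
```

```text
t 0.1 p [ 0.1916 -0.5945  0.2298] F [-0.07  0.6  -0.94] w 0.087
xyz [-27.6, -49.6, -11.9] rot [-0.0, 0.0, -10.0]
xyz [-55.2, -99.2, -23.7] rot [-0.0, 0.0, -20.0]
xyz [-82.8, -148.8, -35.6] rot [-0.0, 0.0, -30.0]
xyz [-110.5, -198.4, -47.5] rot [-0.0, 0.0, -40.0]
xyz [-138.1, -248.0, -59.4] rot [-0.0, 0.1, -50.0]
```

apply_moves([
  {"grip":100,"xyz":[-28,-50,-12],"rotation":[0,0,-10]},
  {"grip":100,"xyz":[-55,-99,-24],"rotation":[0,0,-20]},
  {"grip":100,"xyz":[-83,-149,-36],"rotation":[0,0,-30]},
  {"grip":100,"xyz":[-110,-198,-47],"rotation":[0,0,-40]},
  {"grip":100,"xyz":[-138,-248,-59],"rotation":[0,0,-50]},
])

```text
time: 0.72
ee_pos: [0.3861, -0.3857, 0.2891]
eef_rot: [0.982, -0.189, -0.001, -0.001]
ft_force: [0.5, -1.7, 0.3]
width: 0.0543
```

```bash
python3 path.py  .42,-.35,.3 .53,0,.3 .4585,.3346,.30
```

```text
t 0.725 p [ 0.3861 -0.3857  0.2891] F [ 0.49 -1.65  0.3 ] w 0.0543
xyz [17.6, -53.3, -10.9] rot [-0.0, 0.0, -10.0]
xyz [13.2, -111.1, -10.8] rot [-0.1, 0.1, -14.1]
xyz [8.7, -169.0, -10.8] rot [-0.1, 0.1, -14.1]
xyz [4.3, -226.8, -10.7] rot [-0.1, 0.1, -14.1]
xyz [-0.1, -284.6, -10.7] rot [-0.1, 0.1, -14.1]
```

apply_moves([
  {"grip":130,"xyz":[18,-53,-11],"rotation":[0,0,-10]},
  {"grip":130,"xyz":[13,-111,-11],"rotation":[0,0,-14]},
  {"grip":130,"xyz":[9,-169,-11],"rotation":[0,0,-14]},
  {"grip":130,"xyz":[4,-227,-11],"rotation":[0,0,-14]},
  {"grip":130,"xyz":[0,-285,-11],"rotation":[0,0,-14]},
])

```text
time: 1.35
ee_pos: [0.4922, -0.1193, 0.3002]
eef_rot: [0.998, -0.068, -0.001, -0.0]
ft_force: [1.1, -0.6, -0.4]
width: 0.0429
```

```bash
python3 path.py .53,0,.3 .4585,.3346,.28
```

```text
t 1.35 p [ 0.4922 -0.1193  0.3002] F [ 1.08 -0.61 -0.42] w 0.0429
xyz [9.9, -57.2, 0.1] rot [-0.1, 0.1, -0.1]
xyz [19.7, -114.3, 0.3] rot [-0.1, 0.1, -0.1]
xyz [4.7, -169.2, 3.2] rot [-0.1, 0.1, -0.1]
xyz [-15.0, -223.6, 6.7] rot [-0.1, 0.1, -0.1]
xyz [-34.7, -278.1, 10.1] rot [-0.1, 0.1, -0.1]
```

apply_moves([
  {"grip":130,"xyz":[10,-57,0],"rotation":[0,0,0]},
  {"grip":130,"xyz":[18,-114,0],"rotation":[0,0,0]},
  {"grip":130,"xyz":[5,-169,3],"rotation":[0,0,0]},
  {"grip":130,"xyz":[-15,-224,7],"rotation":[0,0,0]},
  {"grip":130,"xyz":[-35,-278,10],"rotation":[0,0,0]},
])

```text
time: 1.98
ee_pos: [0.4946, 0.1626, 0.2901]
eef_rot: [0.998, -0.068, -0.001, -0.0]
ft_force: [1.1, -0.3, 0.1]
width: 0.0425
```

```bash
python3 path.py .4585,.3346,.25
```

```text
t 1.975 p [0.4946 0.1626 0.2901] F [ 1.13 -0.29  0.07] w 0.0425
xyz [-19.0, -53.2, 13.0] rot [-0.0, 0.1, -0.1]
xyz [-38.0, -106.5, 25.9] rot [-0.0, 0.1, -0.1]
xyz [-57.1, -159.7, 38.9] rot [-0.0, 0.1, -0.1]
xyz [-59.1, -165.5, 40.3] rot [-0.0, 0.1, -0.1]
xyz [-59.1, -165.5, 40.3] rot [-0.0, 0.1, -0.1]
```

apply_moves([
  {"grip":130,"xyz":[-19,-53,10],"rotation":[0,0,0]},
  {"grip":130,"xyz":[-38,-107,20],"rotation":[0,0,0]},
  {"grip":130,"xyz":[-57,-155,32],"rotation":[0,0,0]},
  {"grip":130,"xyz":[-59,-165,40],"rotation":[0,0,0]},
  {"grip":130,"xyz":[-59,-165.5,40],"rotation":[0,0,0]},
])

```text
time: 2.6
ee_pos: [0.4584, 0.3344, 0.2494]
eef_rot: [0.998, -0.068, -0.001, 0.0]
ft_force: [0.3, -1.5, -0.8]
width: 0.0424
```

```bash
python3 - <<'E'
from h import *
b=np.array(tcp(0)); rows([b+[0,0,.05],b+[0,0,.025],b+[0,0,.012],b,b])
c=cam('scene'); cv2.imwrite('pics/s2.png',cv2.resize(c['img'][100:260,160:370],None,fx=3.5,fy=3.5,interpolation=cv2.INTER_CUBIC))
E
```

```text
t 2.6 p [0.4584 0.3344 0.2494] F [ 0.28 -1.46 -0.79] w 0.0424
xyz [-0.1, -0.3, 38.2] rot [0.0, 0.2, -0.1]
xyz [-0.0, -0.3, 63.2] rot [0.0, 0.2, -0.1]
xyz [-0.0, -0.3, 76.2] rot [0.0, 0.2, -0.1]
xyz [0.0, -0.3, 88.2] rot [0.0, 0.2, -0.1]
xyz [0.0, -0.3, 88.2] rot [0.0, 0.2, -0.1]
```

View pics/s2.png

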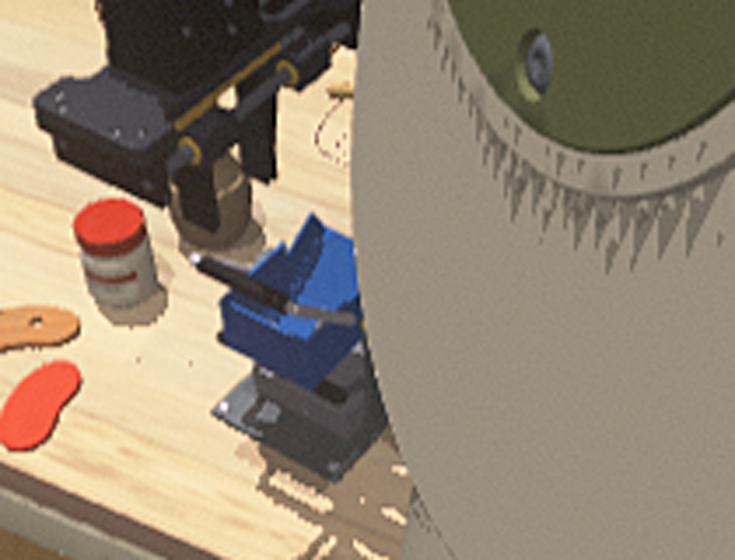

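The open fingers stand over the bar (bar at about (240,280) in the crop). Next is the descent.

apply_moves([
  {"grip":130,"xyz":[0,0,35],"rotation":[0,0,0]},
  {"grip":130,"xyz":[0,0,60],"rotation":[0,0,0]},
  {"grip":130,"xyz":[0,0,78],"rotation":[0,0,0]},
  {"grip":130,"xyz":[0,0,88],"rotation":[0,0,0]},
  {"grip":130,"xyz":[0,0,88],"rotation":[0,0,0]},
])

```text
time: 3.28
ee_pos: [0.4592, 0.3331, 0.1619]
eef_rot: [0.998, -0.069, -0.001, 0.0]
ft_force: [-0.1, -0.2, 0.4]
width: 0.0428
```

```bash
python3 - <<'E'
from h import *
rows([tcp(0)])
c=cam('scene'); cv2.imwrite('pics/s3.png',cv2.resize(c['img'][120:260,180:290],None,fx=5,fy=4.2*1,interpolation=cv2.INTER_CUBIC) if 0 else cv2.resize(c['img'][120:260,180:300],None,fx=4.2,fy=4.2,interpolation=cv2.INTER_CUBIC))
E
```

```text
t 3.275 p [0.4592 0.3331 0.1619] F [-0.13 -0.21  0.37] w 0.0428
xyz [-1.2, -1.4, 0.7] rot [0.0, 0.1, -0.2]
```

View pics/s3.png

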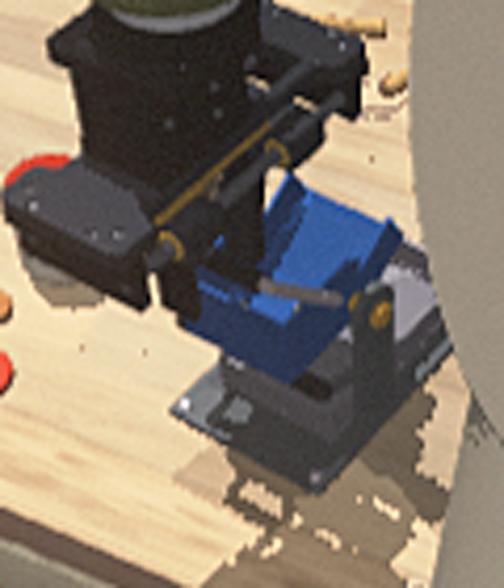

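Front finger at (245,260) and rear finger at (180,290) straddle the bar. Now I'll narrow them into a loose cage.

apply_moves([
  {"grip":202,"xyz":[0,0,0],"rotation":[0,0,0]},
  {"grip":202,"xyz":[-1,-1,0],"rotation":[0,0,0]},
  {"grip":202,"xyz":[-1,-1,0],"rotation":[0,0,0]},
  {"grip":202,"xyz":[-1,-1,0],"rotation":[0,0,0]},
], squeeze=4)

```text
time: 3.82
ee_pos: [0.4585, 0.3347, 0.1626]
eef_rot: [0.998, -0.069, -0.001, -0.0]
ft_force: [-0.8, -0.4, 0.2]
width: 0.0196
```

```bash
python3 - <<'E'
from h import *
rows([tcp(t) for t in (.05,.12,.2,.28,.36)])
E
```

```text
t 3.825 p [0.4585 0.3347 0.1626] F [-0.75 -0.45  0.18] w 0.0196
xyz [3.6, 0.1, -2.2] rot [-0.0, 0.1, -0.2]
xyz [9.2, 0.1, -7.0] rot [-0.0, 0.1, -0.2]
xyz [16.0, 0.0, -11.9] rot [-0.0, 0.1, -0.2]
xyz [23.1, 0.0, -16.3] rot [-0.0, 0.1, -0.2]
xyz [30.6, -0.0, -20.1] rot [-0.0, 0.1, -0.2]
```

apply_moves([
  {"grip":204,"xyz":[4,0,-2],"rotation":[0,0,0]},
  {"grip":204,"xyz":[9,0,-7],"rotation":[0,0,0]},
  {"grip":204,"xyz":[16,0,-12],"rotation":[0,0,0]},
  {"grip":204,"xyz":[23,0,-16],"rotation":[0,0,0]},
  {"grip":204,"xyz":[31,0,-20],"rotation":[0,0,0]},
])

```text
time: 4.45
ee_pos: [0.4892, 0.331, 0.1834]
eef_rot: [0.998, -0.069, -0.001, -0.0]
ft_force: [-3.4, -0.1, 3.6]
width: 0.0174
```

```bash
python3 - <<'E'
from h import *
print(th_of(r.read_state()['ee_pos']))
rows([tcp(t) for t in (.43,.51,.59,.67,.75)])
E
```

```text
(np.float64(0.36491955087124417), np.float64(0.10559723191054408))
t 4.45 p [0.4892 0.331  0.1834] F [-3.45 -0.12  3.58] w 0.0174
xyz [6.6, 0.5, -2.1] rot [-0.0, 0.1, -0.2]
xyz [14.5, 0.5, -4.7] rot [-0.0, 0.1, -0.2]
xyz [22.7, 0.5, -6.6] rot [-0.0, 0.1, -0.2]
xyz [31.0, 0.5, -8.0] rot [-0.0, 0.1, -0.2]
xyz [39.4, 0.4, -8.6] rot [-0.0, 0.1, -0.2]
```

apply_moves([
  {"grip":204,"xyz":[7,0,-2],"rotation":[0,0,0]},
  {"grip":204,"xyz":[15,0,-5],"rotation":[0,0,0]},
  {"grip":204,"xyz":[23,0,-7],"rotation":[0,0,0]},
  {"grip":204,"xyz":[31,0,-8],"rotation":[0,0,0]},
  {"grip":204,"xyz":[39,0,-9],"rotation":[0,0,0]},
])

```text
time: 5.08
ee_pos: [0.5285, 0.3253, 0.1922]
eef_rot: [0.998, -0.069, -0.001, -0.0]
ft_force: [0.0, 1.0, 1.1]
width: 0.0175
```

```bash
python3 - <<'E'
from h import *
print(th_of(r.read_state()['ee_pos']))
rows([tcp(t) for t in (.82,.9,.98,1.05,1.12)])
c=cam('scene'); cv2.imwrite('pics/s4.png',cv2.resize(c['img'][120:260,180:300],None,fx=4.2,fy=4.2,interpolation=cv2.INTER_CUBIC))
E
```

```text
(np.float64(0.7537389004711994), np.float64(0.10524728572899225))
t 5.075 p [0.5285 0.3253 0.1922] F [0.04 1.01 1.07] w 0.0175
xyz [7.0, 0.2, 0.2] rot [-0.0, 0.1, -0.2]
xyz [15.3, 0.2, 0.9] rot [-0.0, 0.1, -0.2]
xyz [23.6, 0.1, 2.1] rot [-0.0, 0.1, -0.2]
xyz [30.8, 0.1, 3.8] rot [-0.0, 0.1, -0.2]
xyz [37.8, 0.1, 5.9] rot [-0.0, 0.1, -0.2]
```

View pics/s4.png

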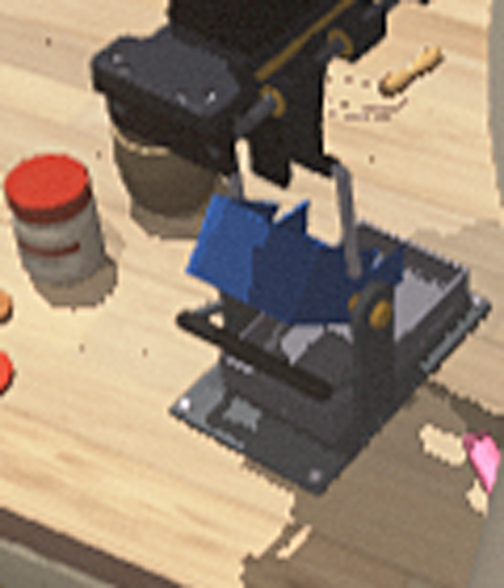

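Skip is tilted about 45°, handle arms at (235,185) and (347,220), with the bar in the cage. Continuing.

apply_moves([
  {"grip":204,"xyz":[7,0,0],"rotation":[0,0,0]},
  {"grip":204,"xyz":[15,0,1],"rotation":[0,0,0]},
  {"grip":204,"xyz":[24,0,2],"rotation":[0,0,0]},
  {"grip":204,"xyz":[31,0,4],"rotation":[0,0,0]},
  {"grip":204,"xyz":[38,0,6],"rotation":[0,0,0]},
])

```text
time: 5.75
ee_pos: [0.5678, 0.3194, 0.1859]
eef_rot: [0.998, -0.069, -0.001, -0.0]
ft_force: [0.3, -0.1, 0.1]
width: 0.0175
```

```bash
python3 - <<'E'
from h import *
print(th_of(r.read_state()['ee_pos']))
rows([tcp(t) for t in (1.18,1.25,1.32,1.38,1.44)])
E
```

```text
(np.float64(1.137728098297317), np.float64(0.10532172381144429))
t 5.75 p [0.5678 0.3194 0.1859] F [ 0.28 -0.07  0.15] w 0.0175
xyz [4.0, -0.4, 1.9] rot [-0.0, 0.1, -0.3]
xyz [10.7, -0.5, 5.0] rot [-0.0, 0.1, -0.3]
xyz [17.2, -0.5, 8.5] rot [-0.0, 0.1, -0.3]
xyz [22.5, -0.5, 11.8] rot [-0.0, 0.1, -0.3]
xyz [27.6, -0.5, 15.5] rot [-0.0, 0.1, -0.3]
```

apply_moves([
  {"grip":204,"xyz":[4,0,2],"rotation":[0,0,0]},
  {"grip":204,"xyz":[11,0,5],"rotation":[0,0,0]},
  {"grip":204,"xyz":[17,0,9],"rotation":[0,0,0]},
  {"grip":204,"xyz":[23,0,12],"rotation":[0,0,0]},
  {"grip":204,"xyz":[28,0,15.5],"rotation":[0,0,0]},
])

```text
time: 6.38
ee_pos: [0.5958, 0.3154, 0.1699]
eef_rot: [0.998, -0.069, -0.001, -0.0]
ft_force: [1.0, -0.1, -0.6]
width: 0.0173
```

```bash
python3 - <<'E'
from h import *
print(th_of(r.read_state()['ee_pos']))
rows([tcp(t) for t in (1.50,1.57,1.65,1.65,1.65)])
E
```

```text
(np.float64(1.4478158458580928), np.float64(0.10511414155164804))
t 6.375 p [0.5958 0.3154 0.1699] F [ 0.98 -0.1  -0.6 ] w 0.0173
xyz [4.2, -0.7, 3.6] rot [-0.0, 0.1, -0.3]
xyz [9.6, -0.7, 8.6] rot [-0.0, 0.1, -0.3]
xyz [15.3, -0.8, 14.7] rot [-0.0, 0.1, -0.3]
xyz [15.3, -0.8, 14.7] rot [-0.0, 0.1, -0.3]
xyz [15.3, -0.8, 14.7] rot [-0.0, 0.1, -0.3]
```

apply_moves([
  {"grip":204,"xyz":[4,0,4],"rotation":[0,0,0]},
  {"grip":204,"xyz":[10,0,9],"rotation":[0,0,0]},
  {"grip":204,"xyz":[15,0,14],"rotation":[0,0,0]},
  {"grip":204,"xyz":[18,0,15],"rotation":[0,0,0]},
  {"grip":204,"xyz":[18,0,15],"rotation":[0,0,0]},
])

```text
time: 7.0
ee_pos: [0.6135, 0.313, 0.1548]
eef_rot: [0.998, -0.069, -0.001, -0.0]
ft_force: [0.7, 0.9, -0.1]
width: 0.0175
```

```bash
python3 - <<'E'
from h import *
print(th_of(r.read_state()['ee_pos']))
rows([tcp(t) for t in (1.65,)])
for n,(a,b,e,d) in dict(scene=(120,260,180,300),top=(80,230,150,300)).items():
  c=cam(n); cv2.imwrite(f'pics/{n}5.png',cv2.resize(c['img'][a:b,e:d],None,fx=4,fy=4,interpolation=cv2.INTER_CUBIC))
E
```

```text
(np.float64(1.6686025766480084), np.float64(0.10685473509433659))
t 7.0 p [0.6135 0.313  0.1548] F [ 0.74  0.92 -0.14] w 0.0175
xyz [-2.7, -0.6, -0.3] rot [-0.0, 0.1, -0.3]
```

View pics/scene5.png

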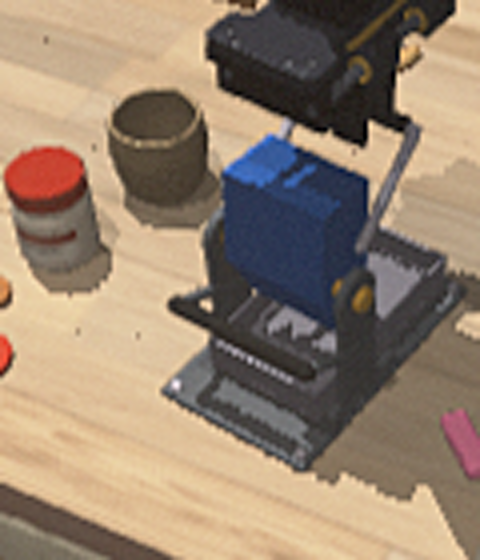

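View pics/top5.png

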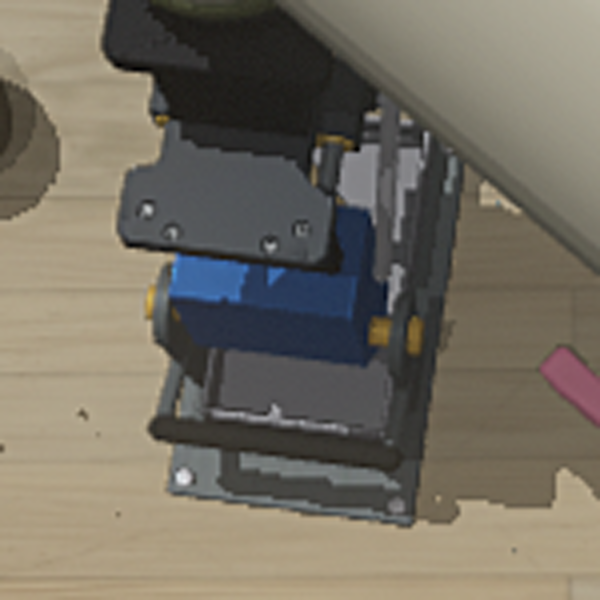

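apply_moves([
  {"grip":204,"xyz":[1.5,0,1],"rotation":[0,0,0]},
  {"grip":204,"xyz":[3,0,2],"rotation":[0,0,0]},
  {"grip":204,"xyz":[3,0,2],"rotation":[0,0,0]},
])

```text
time: 7.48
ee_pos: [0.6162, 0.3129, 0.1531]
eef_rot: [0.998, -0.069, -0.001, -0.0]
ft_force: [-0.6, -0.2, 1.2]
width: 0.0175
```

```bash
python3 - <<'E'
from h import *
rows([tcp(t) for t in (1.65,)])
c=cam('scene'); P=cloud(c)
def st(q): d=q-H; return np.array([d@ex,d@ey,d[2]]).round(4)
for v in range(148,185,3):
  for u in range(264,290):
    q=P[v,u]; y=(q-H)@ey
    if -.05<y<-.035 and q[2]>.1: print(u,v,st(q),c['img'][v,u], np.degrees(np.arctan2(st(q)[2],st(q)[0])).round(1))
E
```

```text
t 7.475 p [0.6162 0.3129 0.1531] F [-0.64 -0.18  1.21] w 0.0175
xyz [-5.3, -0.4, -2.0] rot [-0.0, 0.1, -0.2]
282 151 [ 0.0791 -0.0371  0.0685] [87 83 88] 40.9
283 151 [ 0.0804 -0.0391  0.0686] [96 94 98] 40.5
284 151 [ 0.0809 -0.0417  0.0694] [111 124 138] 40.6
281 154 [ 0.0755 -0.0367  0.0617] [81 84 92] 39.3
282 154 [ 0.0749 -0.0399  0.0635] [97 94 98] 40.3
283 154 [ 0.0756 -0.0423  0.0642] [100  91  98] 40.3
284 154 [ 0.0787 -0.0432  0.0625] [83 79 84] 38.5
279 157 [ 0.0673 -0.0364  0.058 ] [142 177 204] 40.8
280 157 [ 0.0681 -0.0388  0.0586] [88 93 99] 40.7
281 157 [ 0.0698 -0.0405  0.0581] [100  93  96] 39.8
282 157 [ 0.0711 -0.0425  0.0582] [91 81 88] 39.3
278 160 [ 0.0631 -0.0364  0.0516] [111 126 146] 39.3
279 160 [ 0.0627 -0.0395  0.0534] [93 90 94] 40.4
280 160 [ 0.0644 -0.0413  0.053 ] [93 88 90] 39.5
281 160 [ 0.0667 -0.0426  0.052 ] [95 93 99] 37.9
277 163 [ 0.0564 -0.038   0.0477] [111 114 124] 40.2
278 163 [ 0.0575 -0.0401  0.048 ] [135 126 130] 39.9
279 163 [ 0.0562 -0.0439  0.0508] [106  97 100] 42.1
270 166 [ 0.0308 -0.0357  0.0561] [69 45 34] 61.2
271 166 [ 0.0352 
[... 1877 characters left out ...]
.0262 -0.038   0.0223] [84 82 88] 40.4
271 178 [ 0.0265 -0.0408  0.0236] [108 107 113] 41.7
272 178 [ 0.0278 -0.0428  0.0236] [ 95  94 100] 40.3
265 181 [ 0.0086 -0.036   0.0254] [65 45 37] 71.3
266 181 [ 0.0115 -0.0368  0.0235] [66 43 40] 63.9
268 181 [ 0.0183 -0.0377  0.0186] [76 59 54] 45.5
269 181 [ 0.0191 -0.04    0.0191] [128 128 137] 45.0
270 181 [ 0.022  -0.0409  0.0173] [111 108 114] 38.2
271 181 [ 0.0224 -0.0435  0.0184] [88 90 93] 39.4
264 184 [ 0.0036 -0.0365  0.0199] [68 45 40] 79.7
265 184 [ 0.0078 -0.0363  0.0163] [69 48 41] 64.4
266 184 [ 0.0111 -0.0367  0.0138] [67 44 38] 51.2
267 184 [ 0.0165 -0.0357  0.0089] [66 43 33] 28.3
268 184 [ 0.0192 -0.0367  0.0072] [67 46 37] 20.6
```

The near handle arm sits at about 40.4° above horizontal, so the skip is fully tipped on its stop. Next I'll re-centre, tighten the cage slightly and bring it back.

apply_moves([
  {"grip":204,"xyz":[-3,0,-1],"rotation":[0,0,0]},
  {"grip":211,"xyz":[-5,0,-2],"rotation":[0,0,0]},
  {"grip":211,"xyz":[-5,0,-2],"rotation":[0,0,0]},
])

```text
time: 7.9
ee_pos: [0.6115, 0.3136, 0.1553]
eef_rot: [0.998, -0.069, -0.001, -0.0]
ft_force: [2.3, 1.7, -1.0]
width: 0.0149
```

```bash
python3 - <<'E'
from h import *
rows([tcp(t) for t in (1.6,1.53,1.46,1.38,1.3)])
E
```

```text
t 7.9 p [0.6115 0.3136 0.1553] F [ 2.34  1.67 -1.  ] w 0.0149
xyz [-4.1, -0.3, -3.7] rot [-0.0, 0.1, -0.2]
xyz [-9.3, -0.3, -8.9] rot [-0.0, 0.1, -0.2]
xyz [-14.9, -0.3, -13.6] rot [-0.0, 0.1, -0.2]
xyz [-21.7, -0.3, -18.6] rot [-0.0, 0.1, -0.2]
xyz [-28.8, -0.2, -23.0] rot [-0.0, 0.1, -0.2]
```

apply_moves([
  {"grip":211,"xyz":[-4,0,-4],"rotation":[0,0,0]},
  {"grip":211,"xyz":[-9,0,-9],"rotation":[0,0,0]},
  {"grip":211,"xyz":[-15,0,-14],"rotation":[0,0,0]},
  {"grip":211,"xyz":[-22,0,-19],"rotation":[0,0,0]},
  {"grip":211,"xyz":[-29,0,-23],"rotation":[0,0,0]},
])

```text
time: 8.52
ee_pos: [0.5824, 0.3177, 0.1792]
eef_rot: [0.998, -0.069, -0.0, -0.001]
ft_force: [1.7, -0.8, 1.6]
width: 0.0155
```

```bash
python3 - <<'E'
from h import *
print(th_of(r.read_state()['ee_pos']))
rows([tcp(t) for t in (1.23,1.16,1.09,1.02,.96)])
E
```

```text
(np.float64(1.2912333820679522), np.float64(0.10542414706936493))
t 8.525 p [0.5824 0.3177 0.1792] F [ 1.75 -0.75  1.56] w 0.0155
xyz [-5.9, -0.1, -2.6] rot [-0.1, 0.0, -0.2]
xyz [-12.7, -0.1, -5.5] rot [-0.1, 0.0, -0.2]
xyz [-19.6, -0.1, -7.9] rot [-0.1, 0.0, -0.2]
xyz [-26.7, -0.1, -9.9] rot [-0.1, 0.0, -0.2]
xyz [-32.8, -0.0, -11.2] rot [-0.1, 0.0, -0.2]
```

apply_moves([
  {"grip":211,"xyz":[-6,0,-3],"rotation":[0,0,0]},
  {"grip":211,"xyz":[-13,0,-5],"rotation":[0,0,0]},
  {"grip":211,"xyz":[-20,0,-8],"rotation":[0,0,0]},
  {"grip":211,"xyz":[-26,0,-10],"rotation":[0,0,0]},
  {"grip":211,"xyz":[-31,0,-11],"rotation":[0,0,0]},
])

```text
time: 9.15
ee_pos: [0.5511, 0.322, 0.1902]
eef_rot: [0.998, -0.069, -0.0, -0.0]
ft_force: [0.3, -0.9, 0.3]
width: 0.0146
```

```bash
python3 - <<'E'
from h import *
print(th_of(r.read_state()['ee_pos']))
rows([tcp(t) for t in (.92,.87,.82,.77,.71)])
for n,(a,b,e,d) in dict(scene=(120,260,180,300),top=(80,230,150,300)).items():
  c=cam(n); cv2.imwrite(f'pics/{n}6.png',cv2.resize(c['img'][a:b,e:d],None,fx=4,fy=4,interpolation=cv2.INTER_CUBIC))
E
```

```text
(np.float64(0.9722445334245862), np.float64(0.10500611334991346))
t 9.15 p [0.5511 0.322  0.1902] F [ 0.26 -0.9   0.27] w 0.0146
xyz [-5.4, -0.0, -0.9] rot [-0.0, 0.1, -0.2]
xyz [-10.6, 0.0, -1.4] rot [-0.0, 0.1, -0.2]
xyz [-15.9, 0.0, -1.7] rot [-0.0, 0.1, -0.2]
xyz [-21.1, 0.0, -1.8] rot [-0.0, 0.1, -0.2]
xyz [-27.4, 0.1, -1.5] rot [-0.0, 0.1, -0.2]
```

View pics/scene6.png

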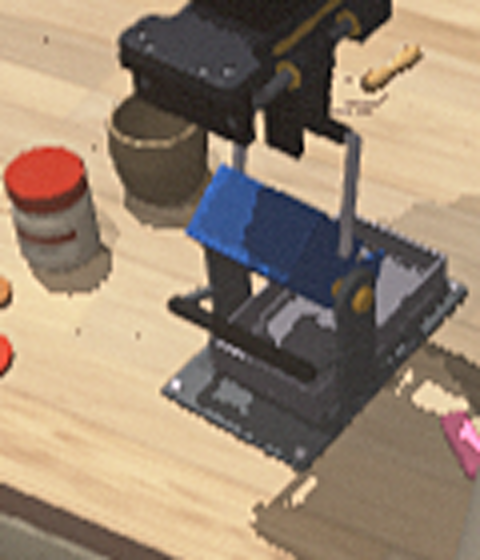

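View pics/top6.png

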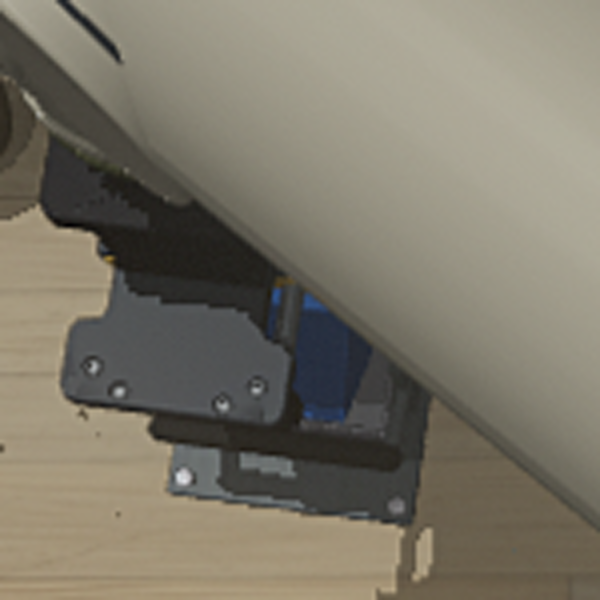

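The scraps are hidden from both cameras here. The skip is still held in the cage, so I'll go on through the balance point slowly.

apply_moves([
  {"grip":211,"xyz":[-5,0,-1],"rotation":[0,0,0]},
  {"grip":211,"xyz":[-11,0,-1.5],"rotation":[0,0,0]},
  {"grip":211,"xyz":[-16,0,-2],"rotation":[0,0,0]},
  {"grip":211,"xyz":[-21,0,-2],"rotation":[0,0,0]},
  {"grip":211,"xyz":[-27,0,-1.5],"rotation":[0,0,0]},
])

```text
time: 9.88
ee_pos: [0.5239, 0.326, 0.1918]
eef_rot: [0.998, -0.069, -0.0, -0.001]
ft_force: [-0.7, 0.2, -0.8]
width: 0.015
```

```bash
python3 - <<'E'
from h import *
print(th_of(r.read_state()['ee_pos']))
rows([tcp(t) for t in (.66,.61,.56,.51,.46)])
E
```

```text
(np.float64(0.7087431956812962), np.float64(0.10511371081156955))
t 9.875 p [0.5239 0.326  0.1918] F [-0.72  0.24 -0.8 ] w 0.015
xyz [-5.1, 0.3, 0.6] rot [-0.1, 0.1, -0.2]
xyz [-10.3, 0.3, 1.4] rot [-0.1, 0.1, -0.2]
xyz [-15.4, 0.3, 2.5] rot [-0.1, 0.1, -0.2]
xyz [-20.5, 0.3, 3.8] rot [-0.1, 0.1, -0.2]
xyz [-25.5, 0.3, 5.3] rot [-0.1, 0.1, -0.2]
```

apply_moves([
  {"grip":211,"xyz":[-5,0,0.5],"rotation":[0,0,0]},
  {"grip":211,"xyz":[-10,0,1.5],"rotation":[0,0,0]},
  {"grip":211,"xyz":[-15,0,2.5],"rotation":[0,0,0]},
  {"grip":211,"xyz":[-20,0,4],"rotation":[0,0,0]},
  {"grip":211,"xyz":[-25,0,5],"rotation":[0,0,0]},
])

```text
time: 10.5
ee_pos: [0.4987, 0.3295, 0.1867]
eef_rot: [0.998, -0.069, -0.0, -0.0]
ft_force: [-1.1, 1.0, -0.7]
width: 0.0148
```

```bash
python3 - <<'E'
from h import *
print(th_of(r.read_state()['ee_pos']))
rows([tcp(t) for t in (.42,.38,.33,.29,.25)])
E
```

```text
(np.float64(0.46169704340703377), np.float64(0.1051459965972044))
t 10.5 p [0.4987 0.3295 0.1867] F [-1.12  0.99 -0.71] w 0.0148
xyz [-4.1, 0.3, 1.6] rot [-0.1, 0.1, -0.2]
xyz [-8.0, 0.4, 3.2] rot [-0.1, 0.1, -0.2]
xyz [-12.7, 0.4, 5.4] rot [-0.1, 0.1, -0.2]
xyz [-16.5, 0.4, 7.3] rot [-0.1, 0.1, -0.2]
xyz [-20.1, 0.4, 9.4] rot [-0.1, 0.1, -0.2]
```

apply_moves([
  {"grip":211,"xyz":[-4,0,1.5],"rotation":[0,0,0]},
  {"grip":211,"xyz":[-8,0,3],"rotation":[0,0,0]},
  {"grip":211,"xyz":[-12.5,0,5.5],"rotation":[0,0,0]},
  {"grip":211,"xyz":[-16.5,0,7.5],"rotation":[0,0,0]},
  {"grip":211,"xyz":[-20,0,9.5],"rotation":[0,0,0]},
])

```text
time: 11.12
ee_pos: [0.4785, 0.3323, 0.177]
eef_rot: [0.998, -0.069, -0.001, -0.0]
ft_force: [-1.8, 0.2, -1.1]
width: 0.0151
```

```bash
python3 - <<'E'
from h import *
print(th_of(r.read_state()['ee_pos']))
rows([tcp(t) for t in (.22,.19,.16,.13,.10)])
E
```

```text
(np.float64(0.24650445964983625), np.float64(0.10483587899728926))
t 11.125 p [0.4785 0.3323 0.177 ] F [-1.76  0.22 -1.14] w 0.0151
xyz [-2.5, 0.4, 1.3] rot [-0.0, 0.1, -0.2]
xyz [-5.1, 0.4, 3.1] rot [-0.0, 0.1, -0.2]
xyz [-7.7, 0.4, 4.9] rot [-0.0, 0.1, -0.2]
xyz [-10.2, 0.4, 6.7] rot [-0.0, 0.1, -0.2]
xyz [-12.7, 0.4, 8.7] rot [-0.0, 0.1, -0.2]
```

apply_moves([
  {"grip":211,"xyz":[-2.5,0,1.5],"rotation":[0,0,0]},
  {"grip":211,"xyz":[-5,0,3],"rotation":[0,0,0]},
  {"grip":211,"xyz":[-7.5,0,5],"rotation":[0,0,0]},
  {"grip":211,"xyz":[-10,0,7],"rotation":[0,0,0]},
  {"grip":211,"xyz":[-12.5,0,9],"rotation":[0,0,0]},
])

```text
time: 11.75
ee_pos: [0.466, 0.334, 0.1678]
eef_rot: [0.998, -0.069, -0.001, -0.0]
ft_force: [-0.7, -0.2, -0.0]
width: 0.0153
```

```bash
python3 - <<'E'
from h import *
print(th_of(r.read_state()['ee_pos']))
rows([tcp(t) for t in (.085,.07,.05,.035,.02)])
E
```

```text
(np.float64(0.09734911888816677), np.float64(0.10466107713704889))
t 11.75 p [0.466  0.334  0.1678] F [-0.66 -0.24 -0.02] w 0.0153
xyz [-1.2, 0.4, 0.6] rot [-0.0, 0.1, -0.2]
xyz [-2.4, 0.4, 1.6] rot [-0.0, 0.1, -0.2]
xyz [-4.0, 0.4, 3.0] rot [-0.0, 0.1, -0.2]
xyz [-5.1, 0.4, 4.1] rot [-0.0, 0.1, -0.2]
xyz [-6.3, 0.4, 5.1] rot [-0.0, 0.1, -0.2]
```

apply_moves([
  {"grip":211,"xyz":[-1.2,0,0.7],"rotation":[0,0,0]},
  {"grip":211,"xyz":[-2.4,0,1.6],"rotation":[0,0,0]},
  {"grip":211,"xyz":[-4,0,3],"rotation":[0,0,0]},
  {"grip":211,"xyz":[-5,0,4],"rotation":[0,0,0]},
  {"grip":211,"xyz":[-6.2,0,5],"rotation":[0,0,0]},
])

```text
time: 12.38
ee_pos: [0.4601, 0.3349, 0.163]
eef_rot: [0.998, -0.069, -0.0, -0.001]
ft_force: [-0.3, -0.3, -1.1]
width: 0.015
```

```bash
python3 - <<'E'
from h import *
print(th_of(r.read_state()['ee_pos']))
rows([tcp(t) for t in (.01,0,-.01,-.02,-.03)])
E
```

```text
(np.float64(0.023956911258576685), np.float64(0.10497186572669884))
t 12.375 p [0.4601 0.3349 0.163 ] F [-0.29 -0.33 -1.1 ] w 0.015
xyz [-1.1, 0.5, 1.0] rot [-0.1, 0.0, -0.2]
xyz [-1.8, 0.5, 1.7] rot [-0.1, 0.0, -0.2]
xyz [-2.6, 0.5, 2.5] rot [-0.1, 0.0, -0.2]
xyz [-3.3, 0.5, 3.2] rot [-0.1, 0.0, -0.2]
xyz [-4.0, 0.5, 4.0] rot [-0.1, 0.0, -0.2]
```

apply_moves([
  {"grip":211,"xyz":[-0.6,0,0.5],"rotation":[0,0,0]},
  {"grip":211,"xyz":[-1.2,0,1],"rotation":[0,0,0]},
  {"grip":211,"xyz":[-1.8,0,1.5],"rotation":[0,0,0]},
  {"grip":211,"xyz":[-2.4,0,1.5],"rotation":[0,0,0]},
  {"grip":211,"xyz":[-3,0,1.5],"rotation":[0,0,0]},
])

```text
time: 13.0
ee_pos: [0.4589, 0.3351, 0.162]
eef_rot: [0.998, -0.07, 0.001, -0.001]
ft_force: [6.5, 0.0, 0.0]
width: 0.0155
```

```bash
python3 - <<'E'
from h import *
print(th_of(r.read_state()['ee_pos']))
rows([tcp(0)])
c=cam('scene'); P=cloud(c)
cv2.imwrite('pics/s7.png',cv2.resize(c['img'][120:260,180:300],None,fx=4.2,fy=4.2,interpolation=cv2.INTER_CUBIC))
def st(q): d=q-H; return np.array([d@ex,d@ey,d[2]]).round(4)
for v in range(150,200):
  for u in range(225,275):
    q=P[v,u]; a=st(q)
    if -.05<a[1]<-.038 and a[2]>.02 and a[0]<-.02: print(u,v,a, np.degrees(np.arctan2(a[2],a[0])).round(1)) if (u+v)%3==0 else 0
E
```

```text
(np.float64(0.009061458475949635), np.float64(0.10509057954087907))
t 13.0 p [0.4589 0.3351 0.162 ] F [6.48 0.04 0.04] w 0.0155
xyz [-0.6, 0.5, 0.7] rot [-0.1, -0.1, -0.3]
249 153 [-0.0448 -0.0386  0.1492] 106.7
248 157 [-0.0484 -0.0382  0.1409] 109.0
244 158 [-0.0616 -0.0386  0.1478] 112.6
249 159 [-0.0459 -0.0383  0.1337] 108.9
236 169 [-0.0896 -0.0391  0.1393] 122.7
232 170 [-0.1004 -0.0382  0.1443] 124.8
233 172 [-0.0983 -0.0382  0.1374] 125.6
229 176 [-0.111  -0.0382  0.1363] 129.2
228 177 [-0.1143 -0.0383  0.1363] 130.0
245 187 [-0.0706 -0.0415  0.0741] 133.6
248 187 [-0.0606 -0.0414  0.0657] 132.7
244 188 [-0.0745 -0.0418  0.0744] 135.0
247 188 [-0.066  -0.0429  0.0679] 134.2
250 188 [-0.0545 -0.0416  0.0577] 133.4
253 188 [-0.0439 -0.0413  0.0487] 132.0
243 189 [-0.0758 -0.0398  0.0713] 136.8
246 189 [-0.0685 -0.0419  0.0664] 135.9
249 189 [-0.0596 -0.0428  0.0595] 135.0
252 189 [-0.0497 -0.0431  0.0513] 134.1
255 189 [-0.039  -0.0428  0.0422] 132.7
258 189 [-0.0253 -0.0405  0.0294] 130.7
248 190 [-0.0609 -0.0408  0.0564] 137.2
251 190 [-0.0542 -0.0437  0.0523] 136.0
254 190 [-0.0428 -0.0429  0.0423] 135.3
257 190 [-0.0327 -0.0434  0.0341] 133.8
253 191 [-0.0442 -0.0409  0.0391] 138.5
256 191 [-0.0347 -0.0419  0.0317] 137.6
259 191 [-0.0258 -0.0435  0.025 ] 135.9
```

View pics/s7.png

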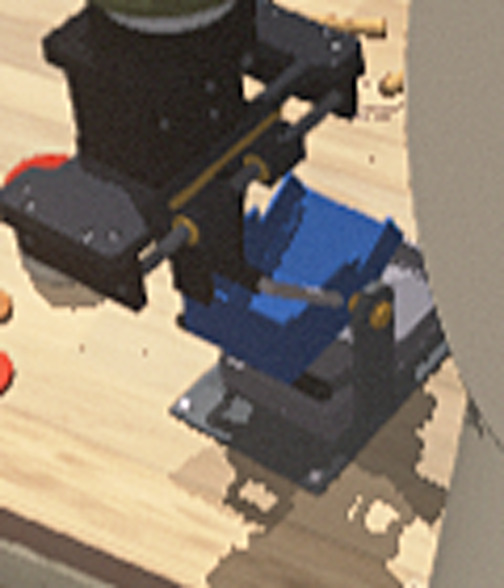

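The skip is upright and seated (handle arm at about 135°, front finger pressing it onto the rest with 6.5 N). I'll open the fingers and lift off.

apply_moves([
  {"grip":205,"xyz":[0.3,0,0],"rotation":[0,0,0]},
  {"grip":150,"xyz":[0.3,0,0],"rotation":[0,0,0]},
  {"grip":130,"xyz":[0,0,0],"rotation":[0,0,0]},
  {"grip":130,"xyz":[0,0,0],"rotation":[0,0,0]},
  {"grip":130,"xyz":[0,0,-5],"rotation":[0,0,0]},
])

```text
time: 13.68
ee_pos: [0.4586, 0.3349, 0.1669]
eef_rot: [0.998, -0.07, 0.001, -0.001]
ft_force: [0.6, 0.1, 0.4]
width: 0.0415
```

apply_moves([
  {"grip":130,"xyz":[0,0,-20],"rotation":[0,0,0]},
  {"grip":130,"xyz":[0,0,-45],"rotation":[0,0,0]},
  {"grip":130,"xyz":[0,0,-80],"rotation":[0,0,0]},
  {"grip":130,"xyz":[0,0,-120],"rotation":[0,0,0]},
  {"grip":130,"xyz":[0,20,-140],"rotation":[0,0,0]},
])

```text
time: 14.3
ee_pos: [0.4552, 0.3166, 0.3105]
eef_rot: [0.998, -0.068, 0.002, -0.002]
ft_force: [0.2, -0.6, -0.3]
width: 0.0425
```

apply_moves([
  {"grip":130,"xyz":[0,50,0],"rotation":[0,0,0]},
  {"grip":130,"xyz":[0,110,0],"rotation":[0,0,0]},
  {"grip":130,"xyz":[0,170,0],"rotation":[0,0,0]},
  {"grip":130,"xyz":[0,230,0],"rotation":[0,0,0]},
  {"grip":130,"xyz":[0,290,0],"rotation":[0,0,0]},
])

```text
time: 14.92
ee_pos: [0.4152, 0.0279, 0.3107]
eef_rot: [0.998, -0.068, 0.003, -0.002]
ft_force: [1.6, -0.4, -0.3]
width: 0.0425
```

apply_moves([
  {"grip":130,"xyz":[0,50,0],"rotation":[0,0,0]},
  {"grip":130,"xyz":[0,110,0],"rotation":[0,0,0]},
  {"grip":130,"xyz":[0,160,0],"rotation":[0,0,0]},
  {"grip":130,"xyz":[0,190,0],"rotation":[0,0,0]},
  {"grip":130,"xyz":[0,190,0],"rotation":[0,0,0]},
])

```text
time: 15.55
ee_pos: [0.3891, -0.1619, 0.311]
eef_rot: [0.998, -0.069, 0.004, -0.002]
ft_force: [0.6, 1.4, 1.1]
width: 0.0424
```

```bash
python3 - <<'E'
from h import *
print(r.read_state()['time'])
for n,(a,b,e,d) in dict(scene=(120,290,180,390),top=(80,230,150,420)).items():
  c=cam(n); cv2.imwrite(f'pics/{n}8.png',cv2.resize(c['img'][a:b,e:d],None,fx=2.9 if n=='top' else 3.4,fy=2.9 if n=='top' else 3.4,interpolation=cv2.INTER_CUBIC))
  if n=='top': cv2.imwrite('pics/t8.png',cv2.resize(c['img'][90:240,160:290],None,fx=4,fy=4,interpolation=cv2.INTER_CUBIC))
E
```

```text
15.55
```

View pics/scene8.png

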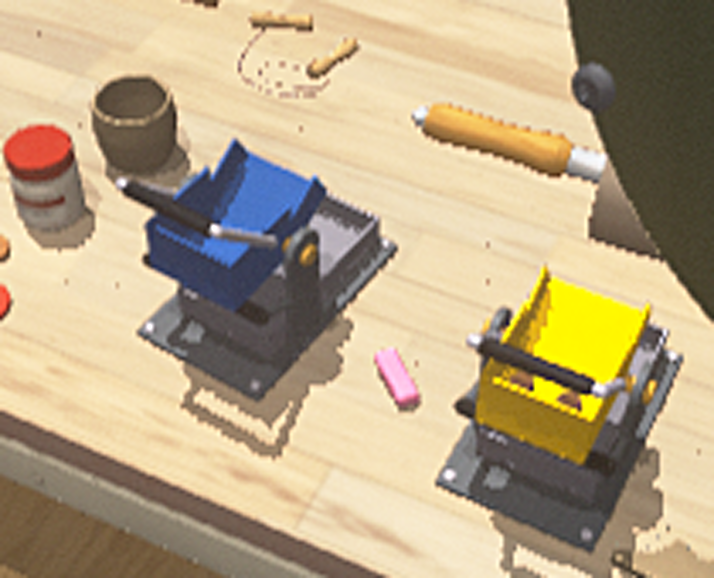

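View pics/top8.png

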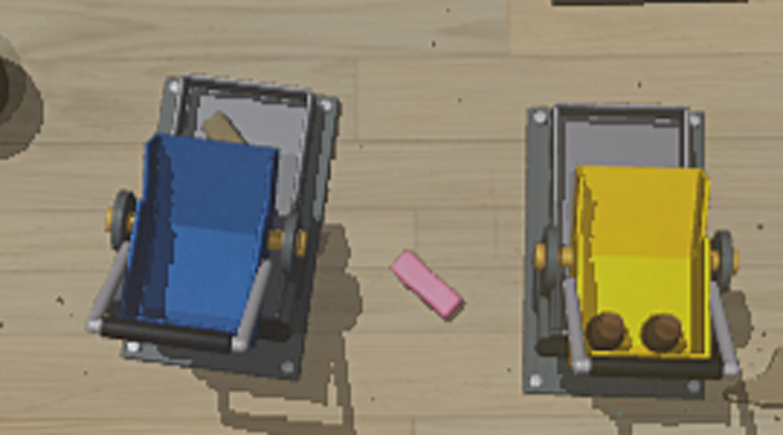

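View pics/t8.png

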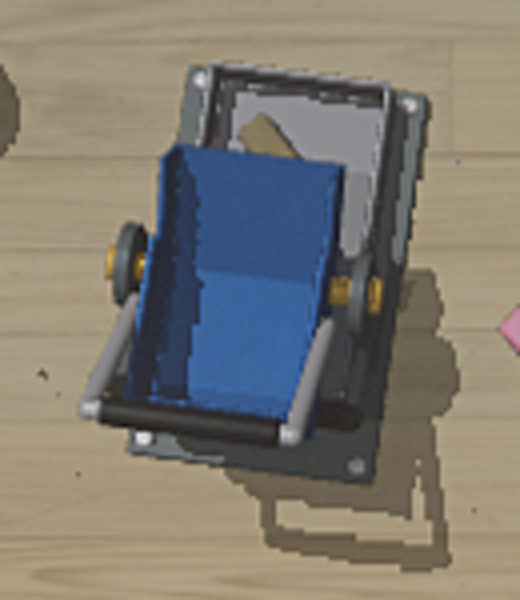

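The blue skip is upright and empty. The folded strip shows in its catch tray at (265,140), and nothing lies on the table. The yellow skip and its plugs are unmoved. Handing in.

```bash
python3 - <<'E'
from h import *
print(r.close_job())
E
```

```text
the job is handed in; nothing more can be done
None
```

I tipped the blue skip all the way over, eased it back upright onto its rest, and handed the job in at about 15.7 s of the 42 s allowed. To do this I held the handle bar loosely between the fingers and moved it along its arc, slowing to a few mm/s as it reached the rest.

What the checks showed:
- **Fully tipped:** the handle arm measured about 40.4° above horizontal, which matches the 1.65 rad stop.
- **Back upright:** the handle arm measured about 135°, the upright position. The front finger met the rest at about 6.5 N, the largest force I read, and there was no slam.
- **Scraps:** the skip is empty in the final top view, and the folded strip is visible in the tray.
- **Everything else:** the yellow skip, its plugs and the pink look-alike are where they started, and the arm is clear of everything.

**Not confirmed:** I did not see the small offcut directly. It is no longer in the skip or on the table, so I take it to be in the part of the tray hidden under the skip.

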